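# Discharge the capacitor on the test set

### The job

The capacitor in the test set's cradle is still charged. With a fingertip push the black interlock shutter all the way across, so that it locks out the charge button and bares the discharge well; then reach down into that round well, press the sunken discharge button fully home and finish while holding it down. Touch only: leave the capacitor in its cradle and the charge button unpressed, do not lift or shove the test set, and leave the things lying round it as they are.

Things in the scene. Friction and masses are not known exactly. Their poses are not given: they have to be found in the camera images.
- test_set: Bench capacitor test set (mm): dark case 124 (x) x 236 (y), flat grey deck 70 above the bench; 3.4 kg, loose on rubber feet. Origin: centre of its underside; own -x its front (pointer meter, 8 proud), +y its left end, z up. On the deck's centre line: round discharge well at y = +56, square charge well at y = -20, capacitor cradle and posts at y = -92 (up to 23 high).
- shutter (a joint): Black plastic interlock shutter (mm) 90 (x) x 88 (y) x 14 thick, 0.5 above the deck; covers one well, bares the other. m along the set's -y: 0 = over the discharge well (start is within 0.008 of it), 0.076 = over the charge well, at its stop. About 3 N friction; stays put. Runs between two rails: inner faces x = +-45.5, lips to +-41.5, 17.5 high, y = -64 to +108.
- shutter_edge (a point): Middle of the shutter's upright outer (left, +y) end face, 7.5 mm above the deck, at y = +100 mm in the set's frame when the shutter reads 0 and +24 mm at 0.076. Pushing this face towards the set's -y slides the shutter; the deck beyond it is flat and bare. Axes as the test set's.
- discharge_well (a point): Centre of the mouth of the discharge well, at deck height, fixed to the set: round, 48 mm across, floor 26 mm below the deck. Axes as the test set's.
- charge_well (a point): Centre of the mouth of the charge well, at deck height, fixed to the set: square, 40x40 mm, same depth. Axes as the test set's.
- discharge_button_top (a point): Centre of the top of the round steel discharge button, 34 mm across, 18 mm below the deck when out; moves with it.
- discharge_button (a joint): Discharge button, m pressed down: 0 = out, 0.006 = fully home at its stop (top then 24 mm below the deck). Spring: 1.5 N to start it, 4 N at the stop; it comes out again when let go.
- charge_button (a joint): Charge button (square, steel, 26x26 mm, top 18 mm below the deck), m pressed down: 0 = out, 0.006 = at its stop; the same spring.
- film_capacitor: Yellow film capacitor, 25 mm thick x 50 long with leads to 100, lying loose in the cradle at the right end of the test set, along the set's x. Origin: underside of its body.
- chassis_corner (a point): Foot of the front right corner of the big opened machine chassis, on the bench: it is solid and stands there, with walls over 0.3 m tall, everywhere beyond this point in x and to the left of it (y greater) up to y = 0.46. Go round its front.
- fuse_0: Bystander, sizes in mm: white cartridge fuse, 22x76x22, lying behind the test set. Origin: centre of its underside.
- terminal_block: Bystander, sizes in mm: six-way terminal strip, 22x84x18, lying behind the test set. Origin: centre of its underside.
- fuse_1: Bystander, sizes in mm: short white cartridge fuse, 20x58x20, lying by the left end of the test set. Origin: centre of its underside.
- screwdriver_small: Bystander, sizes in mm: small yellow-handled screwdriver, 17x130x17, lying on the bench left of the test set. Origin: centre of its underside.
- contactor: Bystander, sizes in mm: cream contactor block, 62x45x70, standing on the bench in front of the open chassis. Origin: centre of its underside.
- bolt_m8_0: Bystander, sizes in mm: steel M8 bolt, 13x15x34, standing on its head. Origin: centre of its underside.
- marker_pen: Bystander, sizes in mm: marker pen, 15x132x14, lying on the bench. Origin: centre of its underside.
Mind the look-alikes: they are no part of the job. Several things have the shape of the film_capacitor; the one meant has the colours described above.

How it is judged:
On the way, in this order (a step that is already met when the one before it is completed fails the run):
1. the shutter has been pushed across to the charge side, the discharge well bare (value of joint shutter above 0.07 m and value of joint discharge_button below 0.002 m), for 0.2 s.
2. the discharge button is pressed home by the fingers, the shutter still across (value of joint shutter above 0.07 m and value of joint discharge_button above 0.0045 m and contact force between the fingers and test_set above 1.5 N), for 0.3 s.
At the end, for the whole second after the job is handed in: The shutter is within 6 mm of its stop on the charge side, the fingers hold the discharge button at least 4.5 mm of its 6 mm down (with over 1.5 N), the charge button is out, the capacitor lies in its cradle and the test set stands flat within 25 mm of where it was (all of step 2 and value of joint charge_button below 0.002 m and distance of discharge_well from where it was at the start of the episode below 0.025 m and angle between test_set's own z axis and vertical below 0.1 rad and z of film_capacitor in the frame of test_set between 0.068 and 0.08 m); the arm keeps its last pose, push and grip.
It fails at once if the charge button is pressed (value of joint charge_button above 0.0025 m).
It fails at once if the test set is shoved, lifted or tipped (distance of any of discharge_well, test_set from where it was at the start of the episode above 0.025 m or angle between test_set's own z axis and vertical above 0.15 rad).
It fails at once if the capacitor is lifted out of or pushed along its cradle (z of film_capacitor in the frame of test_set above 0.083 m or distance of film_capacitor from where it was at the start of the episode above 0.035 m).
It fails at once if a thing lying round the test set is knocked away or lifted (distance of any of fuse_0, terminal_block, fuse_1, screwdriver_small, contactor, bolt_m8_0, marker_pen from where it was at the start of the episode above 0.03 m).
It also fails if it takes over 42 s, if anything falls off the work surface, if the arm or the gripper's body presses on something with over 40 N, if the wrist force passes 120 N, or if a joint passes its speed limit or range.

### The arm

A 6-joint arm with a two-finger parallel gripper is mounted at the origin on a cart in front of the work surface, level with it; the furniture and walls round the work are solid. World frame = base frame: x ahead of the robot, y to its left, z up, the work surface at z = 0. Lengths are in m, angles in rad, forces in N, time in s.
With the tool pointing down it reaches from about 0.325 to 0.9 m from the base axis. Payload 6.1 kg.
Tool frame: the origin (TCP) lies on the mounting face of the last link; the fingertips stand bot.tips_ahead ahead of it and the grasp point (between the pads) lies 164 mm ahead of it (bot.tips_ahead is the distance from the TCP to the fingertips, in m); z points along the fingers, y is the line along which they close (so a half turn about z gives the same grasp; the last joint's range is limited). The gripper opens to 87 mm and grips with 3 to 60 N. Pads are 19 mm wide; open, the fingers measure 117 mm over their backs; the gripper's body (75 mm by 190 mm) begins 51 mm behind the grasp point.
Start: joints at [1.203, 0.22, 1.526, -0, 1.395, -0.126], TCP at [0.15, 0.607, 0.405] pointing down, gripper open.
Joint ranges: [-2.98, 2.98], [-0.91, 2.08], [0.09, 2.57], [-1.24, 4.39], [0.2, 2.65], [-2.68, 2.68]. Speed limits (rad/s): [2.57, 2.57, 3.01, 3.14, 3.14, 3.14].

### API

Orientations are given as a rotation vector (axis times angle).
In Python, from workcell import read_state, vision, order, bot gives the robot as it stands.
- The arm moves only by the tool step_arm, never from a script. Its argument "deltas" is a list that holds one entry, the list of rows, each a list of 7 numbers: the shift along the tool's x, y, z each as a share of 0.8 m, from -1 to 1, then the turn, a rotation vector about the tool's x, y, z each as a share of 60 degrees, from -1 to 1, then the closure, from -1 (fully open) to 1 (shut), so that 0 is half open. In form: [[[tx, ty, tz, wx, wy, wz, hand], ...]]. A call has 1 to 12 rows; each row is the pose to reach, as a shift and turn from the pose commanded when the call began, along the tool's axes at that moment; what a row does not reach only later rows make up. A row lasts 1/10 s, in which the tool goes at most 50 mm and 8.59 degrees, less where a joint would pass 70% of its speed; a pose out of reach is approached as far as the arm can. A call with a number of a shift or a turn outside -1 to 1 is refused whole. A call with a gripper value outside its range is refused whole. The fingers move at their own pace and stop on an object; "force" is the grip in N (left out, the last holds). Time passes only in rows, so rows that repeat a pose let the fingers close. It gives the time, the measured TCP pose, the force, the opening and the grip force at its end, in the units of the state.
- read_state(): the state, without advancing time (a new reading comes with each control period).
- vision.capture(name): name is "scene" or "top" or "wrist"; returns (picture, depth): 384x512x3 uint8, red, green, blue; 384x512 float32, m along the optical axis (not along the pixel's ray), 0 where there is no reading.
- vision.camera_info(name): a dict with "fovy" (degrees; the focal length in pixels is half the picture's height over the tangent of half this angle, whatever the lens; pixels are square), "cx", "cy" (the principal point, pixels), "D" ([k1, k2, p1, p2, k3] as OpenCV has them; the pictures are not rectified), "R" (3x3) and "t" (3): a world point X has camera coordinates R X + t. Camera axes: x right, y down, z forward; pixel columns grow to the right and rows downward; lengths in m; the calibration is good to about 2 mm. A picture is of the moment at which its call begins: read the wrist's pose just before it. camera_info takes no time and is no camera call; for the wrist camera it gives the pose at the moment of the call.
- order.hand_in(): hands the job in; it is judged then, once.
The state is a dict: "t": time; "joint_positions": joint angles; "joint_velocities": joint speeds; "joint_efforts": joint torques, N m; "tcp_pos": TCP position; "orientation": TCP orientation; "wrist_force": force on the tool from outside, world axes, zero at the start; "moment": the same for the moment, N m; "gripper_width": opening from 0.0 (shut) to 1.0 (fully open); "gripper_force": force on a finger pad.
Only numpy, scipy, OpenCV 4.12 (cv2) and the standard library are available. Lean on these libraries where they do the work, as an engineer would, in place of code of your own. Each camera call takes 0.05 s, during which the arm holds its last target. There are 200 camera calls.

## Working session

There is one attempt and no reset: what is moved stays moved. The work goes in short steps, Python scripts to look and compute and a tool call to move; the robot and the scene stay as the last step left them, time stands still between calls to the robot, and variables do not carry over. Pictures are saved under pics/ and viewed, at most 10 in all, crops included, and the job is handed in when it is done.

Besides the shell and the picture viewer there is one more tool, called by a JSON object that holds its "fn" and its "kwargs". step_arm: Moves the arm, as the interface text tells. Shift numbers are shares of 0.8 m and turn numbers shares of 60 degrees, none past 1 either way. Its arguments: {"type":"object","properties":{"deltas":{"type":"array"},"force":{"type":"number"}},"required":["deltas"]}

```bash
ls; mkdir -p pics; cat > h.py <<'E'
import numpy as np, cv2
from workcell import read_state, vision, order, bot
def K(i):
    f=192/np.tan(np.radians(i["fovy"])/2); return np.array([[f,0,i["cx"]],[0,f,i["cy"]],[0,0,1]])
def ray(i,uv):
    p=cv2.undistortPoints(np.float64(uv).reshape(-1,1,2),K(i),np.float64(i["D"]),None,None,None).reshape(-1,2)
    R=np.array(i["R"]);t=np.array(i["t"]); return -R.T@t, np.c_[p,np.ones(len(p))]@R
def plane(i,uv,z):
    c,d=ray(i,uv); return c+d*((z-c[2])/d[:,2])[:,None]
def bydepth(i,uv,D):
    c,d=ray(i,uv); return c+d*np.array([D[int(v),int(u)] for u,v in np.reshape(uv,(-1,2))])[:,None]
def proj(i,X):
    return cv2.projectPoints(np.float64(X).reshape(-1,1,3),cv2.Rodrigues(np.array(i["R"]))[0],np.float64(i["t"]),K(i),np.float64(i["D"]))[0].reshape(-1,2)
E
python3 - <<'E'
from h import *
print(bot.tips_ahead, read_state())
ims=[]
for n in("scene","top","wrist"):
    i=vision.camera_info(n); p,d=vision.capture(n); np.savez(f"{n}0.npz",p=p,d=d,i=np.array(i,dtype=object)); cv2.imwrite(f"pics/{n}0.png",p[:,:,::-1]); 
    print(n,i["fovy"],-np.array(i["R"]).T@i["t"])
E
```

```text
pics
0.1822 {'t': 0.0, 'joint_positions': array([ 1.20288151e+00,  2.21224095e-01,  1.52766351e+00, -1.29918621e-05,
        1.39472873e+00, -1.26109708e-01]), 'joint_velocities': array([-8.98334743e-04, -1.09430450e-03, -6.78969032e-05,  1.58051315e-03,
       -5.57546848e-04,  6.05783290e-04]), 'joint_efforts': array([-5.87359409e-04, -4.94610536e+01, -3.87390482e+01,  7.00981286e-02,
        5.70813264e-02, -1.06765842e-04]), 'tcp_pos': array([0.14956586, 0.6065405 , 0.40361044]), 'orientation': array([-3.78839965e-01, -3.11817965e+00,  3.08673661e-03]), 'wrist_force': array([-0.30556761, -1.72496825,  0.75777835]), 'moment': array([-0.01836142,  0.03648141, -0.02049312]), 'gripper_force': 0.0, 'gripper_width': 0.997843740303038}
scene 54.5417784592708 [-0.18150489 -0.66671764  0.62732293]
top 54.96289972769288 [ 0.47357407 -0.20115115  1.20608454]
wrist 63.896801229997735 [0.07136212 0.6248523  0.38348958]
```

View pics/top0.png

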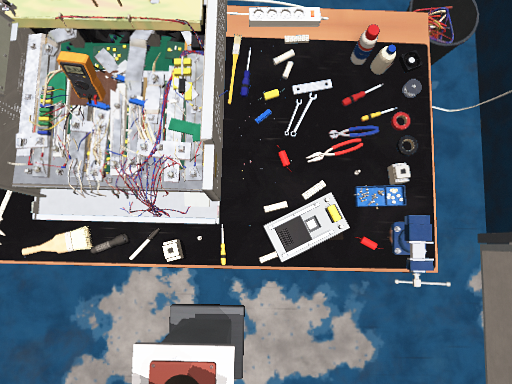

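View pics/scene0.png

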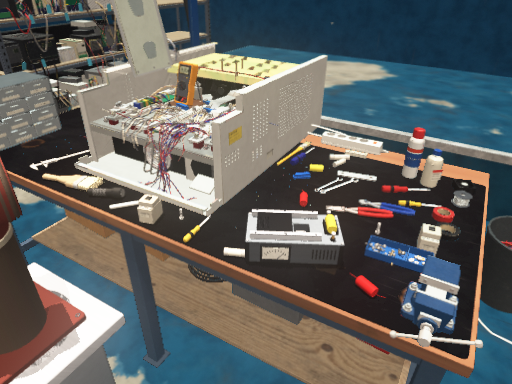

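The top view shows the set at about (305,230), with its cradle and yellow capacitor at the right end (335,212). The other capacitor-shaped pieces are yellow (272,94), blue (263,116), red (284,158) and red (368,243). Only the one at (335,212) is yellow and lies in the cradle. I'll confirm that with an enlarged crop.

```bash
python3 - <<'E'
import numpy as np,cv2
p=np.load("top0.npz")["p"][:,:,::-1]
c=cv2.resize(p[175:275,210:360],None,fx=5,fy=5,interpolation=cv2.INTER_CUBIC);
cv2.imwrite("pics/crop_top.png",c)
E
```

```text
(no output)
```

View pics/crop_top.png

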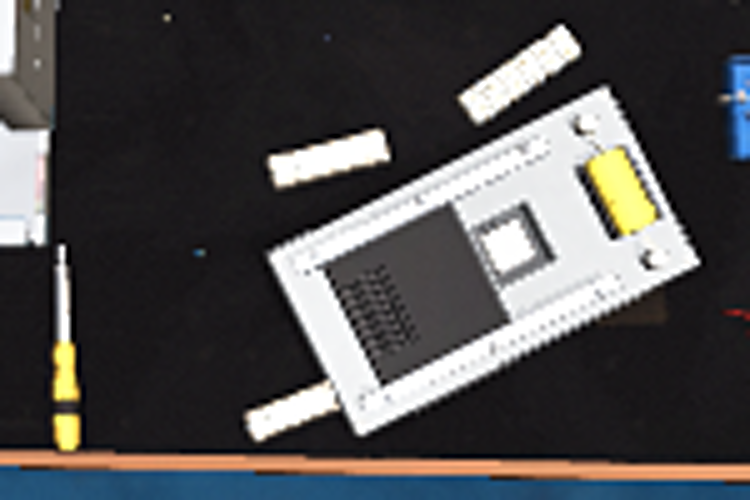

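The crop confirms it: the yellow body lies in the cradle at crop (625,190). The shutter is at the left end, with its outer face along crop (325,268)–(380,385). The charge well is bare at (515,245), and fuse_1 sticks out from under the front of the left end at (295,410). Next I measure the pose.

```bash
python3 - <<'E'
from h import *
L=np.load("top0.npz",allow_pickle=True);i=L["i"].item();D=L["d"];P=L["p"]
f=lambda a:(np.array(a,float)+.5)/5-.5+[210,175]
# deck corners by mask
hsv=cv2.cvtColor(P,cv2.COLOR_RGB2HSV)
m=((hsv[...,2]>110)&(hsv[...,1]<60)).astype(np.uint8); 
m[:, :255]=0;m[:,352:]=0;m[:190]=0;m[264:]=0
# deck depth
pts=bydepth(i,f([[300,300],[560,200],[640,290],[420,300],[515,245]]),D);print("depthpts",pts.round(4))
C=f([[268,254],[360,436],[700,262],[608,88]])
Z=np.median(pts[[0,1,2],2]);
X=plane(i,C,Z)
for k in range(4): print(X[k].round(4),np.linalg.norm(X[k]-X[(k+1)%4]).round(4))
v,u=np.nonzero(m); W=bydepth(i,np.c_[u,v],D)
s=(abs(W[:,2]-Z)<.025)
q=np.zeros_like(m);q[v[s],u[s]]=1
cn=max(cv2.findContours(cv2.morphologyEx(q,cv2.MORPH_CLOSE,np.ones((3,3),np.uint8)),0,2)[0],key=cv2.contourArea)
W=plane(i,cn.reshape(-1,2),Z)[:,:2]
print("rect",cv2.minAreaRect(np.float32(W*1000)))
S=plane(i,f([[325,268],[380,385],[455,202],[512,322]]),.0845);print("shutter",S.round(4))
c=X.mean(0);print("centre",c)
# second view: scene depth cloud for deck
L=np.load("scene0.npz",allow_pickle=True);j=L["i"].item();D2=L["d"];P2=L["p"]
v,u=np.mgrid[195:270,235:350];A=bydepth(j,np.c_[u.ravel(),v.ravel()],D2)
s=(A[:,2]>.06)&(A[:,2]<.08);print("scene deck z",np.median(A[s,2]),s.sum(),cv2.minAreaRect(np.float32(A[s,:2]*1000)))
for n,uv in dict(driver_top=(60,245),driver_bot=(66,450),f1a=(245,412),f1b=(258,442),chas=(48,245)).items(): print(n,plane(i,f([uv]),.01).round(3))
pic=cv2.resize(P2[180:280,205:365,::-1],None,fx=5,fy=5,interpolation=cv2.INTER_CUBIC);cv2.imwrite("pics/crop_scene.png",pic)
E
```

```text
depthpts [[ 0.5001 -0.2602  0.0717]
 [ 0.5655 -0.4206  0.0685]
 [ 0.5108 -0.4692  0.0731]
 [ 0.5015 -0.3326  0.0822]
 [ 0.5383 -0.3968  0.0444]]
[ 0.5278 -0.2401  0.0717] 0.1237
[ 0.4186 -0.2982  0.0717] 0.2359
[ 0.5289 -0.5068  0.0717] 0.1212
[ 0.6359 -0.4499  0.0717] 0.2361
rect ((527.839599609375, -373.3544921875), (124.256591796875, 235.87657165527344), 27.785348892211914)
shutter [[ 0.5195 -0.2744  0.0845]
 [ 0.4499 -0.3087  0.0845]
 [ 0.5615 -0.3532  0.0845]
 [ 0.4894 -0.3884  0.0845]]
centre [ 0.52780008 -0.37374697  0.07167057]
scene deck z 0.06750963643057722 1786 ((523.804931640625, -377.38800048828125), (130.37155151367188, 237.91461181640625), 28.05706214904785)
driver_top [[ 0.533 -0.108  0.01 ]]
driver_bot [[ 0.403 -0.116  0.01 ]]
f1a [[ 0.429 -0.229  0.01 ]]
f1b [[ 0.41  -0.238  0.01 ]]
chas [[ 0.533 -0.1    0.01 ]]
```

View pics/crop_scene.png

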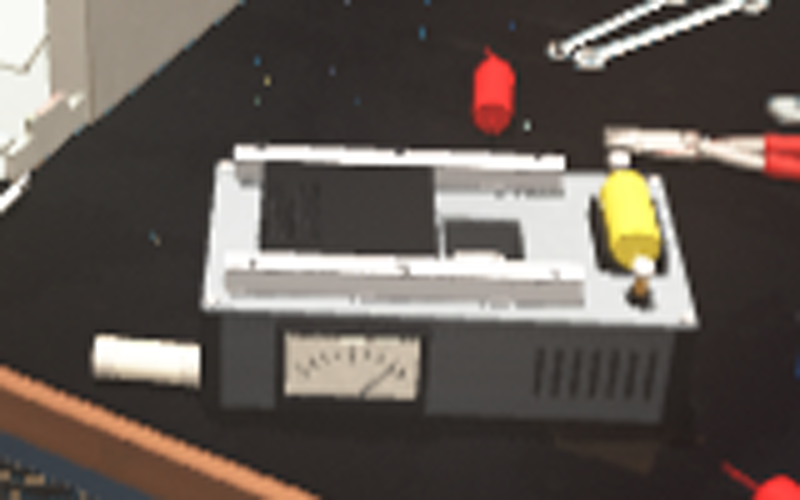

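```bash
cat >> h.py <<'E'
from scipy.spatial.transform import Rotation as Ro
C=np.array([0.528,-0.3735]);YAW=27.8
def setw(x,y): a=np.radians(YAW); return C+np.array([x*np.cos(a)-y*np.sin(a),x*np.sin(a)+y*np.cos(a)])
def row(p,head,s=None):
    """share row to put TIPS at p, tool down, tool y at heading head (deg)"""
    s=s or read_state(); R=Ro.from_rotvec(s["orientation"]); h=np.radians(head)
    y=np.array([np.cos(h),np.sin(h),0]);z=np.array([0,0,-1.]);T=Ro.from_matrix(np.c_[np.cross(y,z),y,z])
    d=R.inv().apply(np.array(p)-z*bot.tips_ahead-s["tcp_pos"]);w=(R.inv()*T).as_rotvec()
    return np.r_[d/.8,w/np.radians(60)].round(4)
def where(s=None):
    s=s or read_state();R=Ro.from_rotvec(s["orientation"]).as_matrix();t=s["tcp_pos"]+R[:,2]*bot.tips_ahead
    a=np.radians(YAW);d=t[:2]-C
    print("t",s["t"],"tips",t.round(4),"set xy",round(d[0]*np.cos(a)+d[1]*np.sin(a),4),round(-d[0]*np.sin(a)+d[1]*np.cos(a),4),"z",R[:,2].round(3),"head",np.degrees(np.arctan2(R[1,1],R[0,1])).round(2),"F",s["wrist_force"].round(2),"grip",s["gripper_width"])
E
python3 - <<'E'
from h import *
where()
for p,h in(((.33,.33,.22),65),((.37,0,.22),48),((*setw(0,.125),.18),27.8)): print(row(p,h))
E
```

```text
t 0.15 tips [0.1495 0.6064 0.2217] set xy 0.1222 1.0433 z [-0.001 -0.001 -1.   ] head 76.15 F [ 0.47 -0.16 -0.18] grip 0.9993086368302712
[-0.3018 -0.2817  0.0025 -0.0014 -0.      0.1858]
[-4.491e-01 -6.703e-01  3.000e-03 -1.400e-03  2.000e-04  4.691e-01]
[-6.488e-01 -9.594e-01  5.340e-02 -1.400e-03  4.000e-04  8.058e-01]
```

{"fn": "step_arm", "kwargs": {"deltas": [[[-0.302, -0.282, 0, 0, 0, 0.186, 1], [-0.302, -0.282, 0, 0, 0, 0.186, 1], [-0.302, -0.282, 0, 0, 0, 0.186, 1], [-0.302, -0.282, 0, 0, 0, 0.186, 1], [-0.302, -0.282, 0, 0, 0, 0.186, 1], [-0.302, -0.282, 0, 0, 0, 0.186, 1], [-0.449, -0.67, 0, 0, 0, 0.469, 1], [-0.449, -0.67, 0, 0, 0, 0.469, 1], [-0.449, -0.67, 0, 0, 0, 0.469, 1], [-0.449, -0.67, 0, 0, 0, 0.469, 1], [-0.449, -0.67, 0, 0, 0, 0.469, 1], [-0.449, -0.67, 0, 0, 0, 0.469, 1]]], "force": 30}}

```text
t: 1.35
tcp_pos: [0.3603, 0.0574, 0.4048]
orientation: [1.125, 2.932, 0.001]
wrist_force: [1.6, -0.3, 0.2]
gripper_width: 0.029
gripper_force: 0.0
```

```bash
python3 - <<'E'
from h import *
where();print(row((*setw(0,.125),.18),27.8))
E
```

```text
t 1.35 tips [0.3605 0.0574 0.2226] set xy 0.0528 0.4593 z [ 0.001  0.    -1.   ] head 48.03 F [ 1.6  -0.26  0.16] grip 0.029492856353654888
[-0.3695 -0.2063  0.0534  0.0008  0.0006  0.3372]
```

{"fn": "step_arm", "kwargs": {"deltas": [[[-0.19, -0.176, 0.0, 0, 0, 0.33, 1], [-0.19, -0.176, 0.0, 0, 0, 0.33, 1], [-0.19, -0.176, 0.0, 0, 0, 0.33, 1], [-0.19, -0.176, 0.0, 0, 0, 0.33, 1], [-0.369, -0.206, 0.05, 0, 0, 0.337, 1], [-0.369, -0.206, 0.05, 0, 0, 0.337, 1], [-0.369, -0.206, 0.05, 0, 0, 0.337, 1], [-0.369, -0.206, 0.05, 0, 0, 0.337, 1], [-0.369, -0.206, 0.05, 0, 0, 0.337, 1]]]}}

```text
t: 2.25
tcp_pos: [0.4699, -0.2616, 0.3627]
orientation: [-1.623, -2.685, -0.001]
wrist_force: [0.0, 0.1, 0.0]
gripper_width: 0.0
gripper_force: 0.0
```

```bash
python3 - <<'E'
from h import *
where()
i=vision.camera_info("wrist");p,d=vision.capture("wrist");np.savez("w1.npz",p=p,d=d,i=np.array(i,dtype=object))
q=p[:,:,::-1].copy()
for x,y,z in((-.062,.118,.07),(.062,.118,.07),(-.062,-.118,.07),(.062,-.118,.07),(0,-.02,.07),(0,.093,.0775)): 
    u=proj(i,[*setw(x,y),z])[0]; cv2.circle(q,(int(u[0]),int(u[1])),3,(255,0,255),1); print(x,y,u.round(1))
cv2.imwrite("pics/w1.png",q)
print(row((*setw(0,.122),.08),27.8))
E
```

```text
t 2.25 tips [ 0.4693 -0.2612  0.1805] set xy 0.0005 0.1267 z [-0.003  0.003 -1.   ] head 27.7 F [0.03 0.09 0.01] grip 0.00018714540180404972
-0.062 0.118 [192.5 199.5]
0.062 0.118 [325.7 199.2]
-0.062 -0.118 [206. 394.]
0.062 -0.118 [313.4 393.8]
0 -0.02 [259.4 323.2]
0 0.093 [259.2 227.4]
[-0.0066 -0.0011  0.1271 -0.0008 -0.0022 -0.0007]
```

View pics/w1.png

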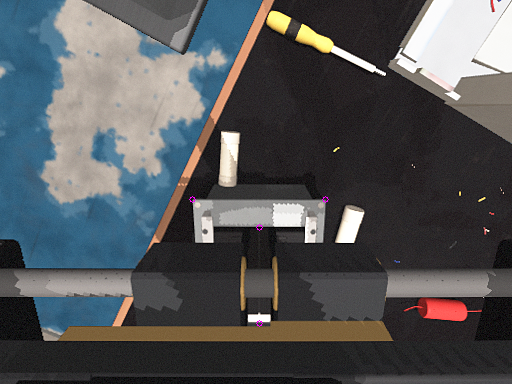

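The wrist view shows the predicted deck corners landing on the real ones at (192,199) and (326,199). The shutter's outer face is at about row 228, as predicted, and fuse_1 is clear at (230,158). I'll descend beyond the face.

{"fn": "step_arm", "kwargs": {"deltas": [[[-0.002, -0.001, 0.06, 0, 0, 0, 1], [-0.002, -0.001, 0.11, 0, 0, 0, 1], [-0.002, -0.001, 0.127, 0, 0, 0, 1], [-0.002, -0.001, 0.127, 0, 0, 0, 1], [-0.002, -0.001, 0.127, 0, 0, 0, 1]]]}}

```text
t: 2.8
tcp_pos: [0.4705, -0.2625, 0.2655]
orientation: [1.621, 2.688, -0.001]
wrist_force: [0.1, -0.3, 0.1]
gripper_width: 0.008
gripper_force: 0.0
```

```bash
python3 - <<'E'
from h import *
where()
for n in("wrist",):
  i=vision.camera_info(n);p,d=vision.capture(n)
  cv2.imwrite("pics/w2.png",p[:,:,::-1])
print(row((*setw(0,.05),.076),27.8))
E
```

```text
t 2.8 tips [ 0.4709 -0.2628  0.0833] set xy 0.0011 0.1245 z [ 0.002 -0.002 -1.   ] head 27.83 F [ 0.08 -0.25  0.11] grip 0.007706178585651717
[-0.0932 -0.0013  0.0102  0.0018  0.0039  0.0003]
```

View pics/w2.png

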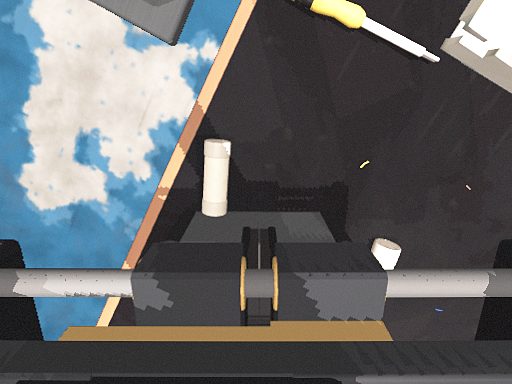

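The wrist view shows the closed fingers standing just off the set's left end, with everything clear around them. Now I push the shutter.

{"fn": "step_arm", "kwargs": {"deltas": [[[0, -0.001, 0.008, 0, 0, 0, 1], [0, -0.001, 0.008, 0, 0, 0, 1], [-0.012, -0.001, 0.008, 0, 0, 0, 1], [-0.024, -0.001, 0.008, 0, 0, 0, 1], [-0.036, -0.001, 0.008, 0, 0, 0, 1], [-0.048, -0.001, 0.008, 0, 0, 0, 1], [-0.06, -0.001, 0.008, 0, 0, 0, 1], [-0.072, -0.001, 0.008, 0, 0, 0, 1], [-0.084, -0.001, 0.008, 0, 0, 0, 1], [-0.095, -0.001, 0.008, 0, 0, 0, 1], [-0.095, -0.001, 0.008, 0, 0, 0, 1]]]}}

```text
t: 3.95
tcp_pos: [0.505, -0.3314, 0.2567]
orientation: [1.623, 2.688, -0.001]
wrist_force: [-0.0, 0.7, 0.5]
gripper_width: 0.007
gripper_force: 0.0
```

```bash
python3 - <<'E'
from h import *
where()
p,d=vision.capture("top");i=vision.camera_info("top")
cv2.imwrite("pics/t2.png",cv2.resize(p[175:275,230:370,::-1],None,fx=5,fy=5,interpolation=cv2.INTER_CUBIC))
E
```

```text
t 3.95 tips [ 0.5052 -0.3317  0.0745] set xy -0.0007 0.0477 z [ 0.001 -0.001 -1.   ] head 27.75 F [-0.01  0.73  0.51] grip 0.006517483012229507
```

View pics/t2.png

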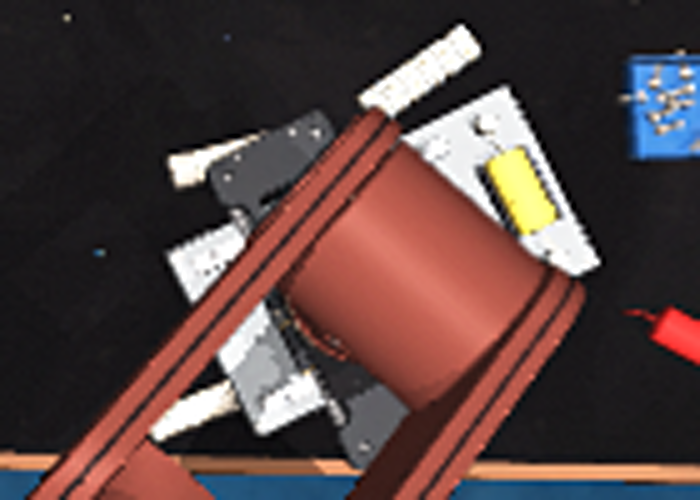

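The top view shows the set unmoved, with its corners at the same pixels and the capacitor in place. The arm hides the shutter, so I'll creep on and watch the force.

{"fn": "step_arm", "kwargs": {"deltas": [[[-0.004, 0.001, 0, 0, 0, 0, 1], [-0.008, 0.001, 0, 0, 0, 0, 1], [-0.011, 0.001, 0, 0, 0, 0, 1]]]}}

```text
t: 4.3
tcp_pos: [0.5092, -0.3374, 0.2564]
orientation: [-1.622, -2.689, -0.0]
wrist_force: [-3.2, 0.4, 0.6]
gripper_width: 0.007
gripper_force: 1.3
```

```bash
python3 -c "
from h import *
where()"
```

```text
t 4.3 tips [ 0.509  -0.3373  0.0742] set xy 0.0001 0.0409 z [-0.001  0.001 -1.   ] head 27.8 F [-3.2   0.36  0.64] grip 0.007423785099488174
```

{"fn": "step_arm", "kwargs": {"deltas": [[[-0.003, 0, 0, 0, 0, 0, 1], [-0.006, 0, 0, 0, 0, 0, 1], [-0.006, 0, 0, 0, 0, 0, 1]]]}}

```text
t: 4.6
tcp_pos: [0.5117, -0.342, 0.2566]
orientation: [1.623, 2.69, -0.0]
wrist_force: [-1.2, 1.5, -0.7]
gripper_width: 0.003
gripper_force: 0.8
```

```bash
python3 -c "
from h import *
where()"
```

```text
t 4.6 tips [ 0.5117 -0.342   0.0744] set xy 0.0002 0.0355 z [-0. -0. -1.] head 27.78 F [-1.23  1.48 -0.71] grip 0.0025192886116777733
```

{"fn": "step_arm", "kwargs": {"deltas": [[[-0.003, 0, 0, 0, 0, 0, 1], [-0.003, 0, 0, 0, 0, 0, 1]]]}}

```text
t: 4.8
tcp_pos: [0.5125, -0.3432, 0.2565]
orientation: [-1.621, -2.687, -0.002]
wrist_force: [-4.2, 5.4, 3.3]
gripper_width: 0.005
gripper_force: 3.6
```

```bash
python3 -c "
from h import *
where()"
```

```text
t 4.8 tips [ 0.5121 -0.3427  0.0743] set xy 0.0003 0.0347 z [-0.002  0.003 -1.   ] head 27.79 F [-4.23  5.38  3.27] grip 0.004931573260828639
```

{"fn": "step_arm", "kwargs": {"deltas": [[[-0.002, 0, 0, 0, 0, 0, 1], [-0.002, 0, 0, 0, 0, 0, 1]]]}}

```text
t: 5.0
tcp_pos: [0.5128, -0.3437, 0.2564]
orientation: [-1.619, -2.685, -0.004]
wrist_force: [-7.3, 9.5, 8.2]
gripper_width: 0.006
gripper_force: 6.3
```

```bash
python3 -c "
from h import *
where()"
```

```text
t 5.0 tips [ 0.5121 -0.3428  0.0742] set xy 0.0003 0.0346 z [-0.004  0.005 -1.   ] head 27.81 F [-7.31  9.5   8.22] grip 0.006442886635969357
```

The force rose to 12 N while the tips stalled at y=0.0346, so the shutter is at its stop. I'll back off over the discharge well and look.

{"fn": "step_arm", "kwargs": {"deltas": [[[0.01, 0, 0, 0, 0, 0, 1], [0.031, 0, 0, 0, 0, 0, 1], [0.031, 0, -0.012, 0, 0, 0, 1], [0.031, 0, -0.012, 0, 0, 0, 1]]]}}

```text
t: 5.4
tcp_pos: [0.5029, -0.3241, 0.2687]
orientation: [1.62, 2.686, -0.001]
wrist_force: [0.9, -1.0, 0.3]
gripper_width: 0.004
gripper_force: 0.0
```

```bash
python3 - <<'E'
from h import *
where();print(row((*setw(0,.056),.0415),27.8))
p,d=vision.capture("scene");i=vision.camera_info("scene")
cv2.imwrite("pics/s2.png",cv2.resize(p[170:270,220:360,::-1],None,fx=5,fy=5,interpolation=cv2.INTER_CUBIC))
E
```

```text
t 5.4 tips [ 0.5035 -0.3247  0.0865] set xy 0.0011 0.0546 z [ 0.004 -0.003 -1.   ] head 27.81 F [ 0.87 -0.97  0.35] grip 0.0037925467284312987
[ 0.001  -0.0011  0.0562  0.0016  0.0043  0.0002]
```

View pics/s2.png

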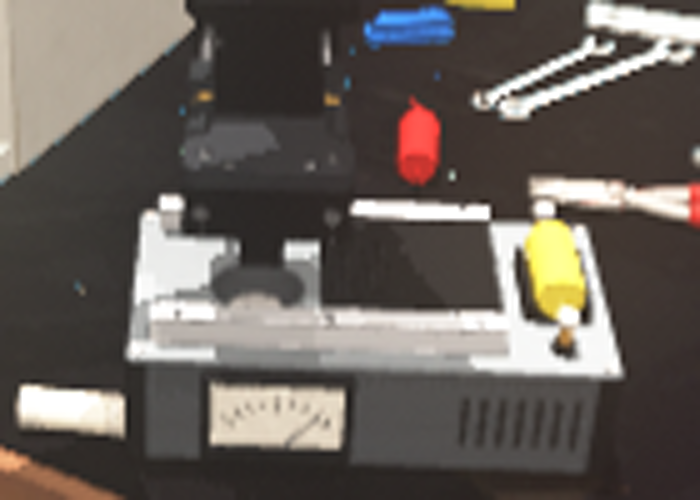

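The scene view shows the shutter across at the right (crop (410,265)), the round well bare at (258,285) with the fingers over it, and the capacitor in its cradle. Now I press down.

{"fn": "step_arm", "kwargs": {"deltas": [[[0.001, -0.001, 0.02, 0, 0, 0, 1], [0.001, -0.001, 0.036, 0, 0, 0, 1], [0.001, -0.001, 0.044, 0, 0, 0, 1], [0.001, -0.001, 0.05, 0, 0, 0, 1], [0.001, -0.001, 0.054, 0, 0, 0, 1], [0.001, -0.001, 0.054, 0, 0, 0, 1]]]}}

```text
t: 6.05
tcp_pos: [0.5011, -0.3234, 0.2279]
orientation: [-1.621, -2.688, 0.001]
wrist_force: [-16.3, 11.8, 41.3]
gripper_width: 0.003
gripper_force: 20.9
```

```bash
python3 -c "
from h import *
where()"
```

```text
t 6.05 tips [ 0.5007 -0.3233  0.0457] set xy -0.0008 0.0572 z [-0.002  0.001 -1.   ] head 27.81 F [-16.27  11.84  41.27] grip 0.0031519822027470824
```

The button is at its stop, but 41 N is too much. I'll ease off.

{"fn": "step_arm", "kwargs": {"deltas": [[[0, 0, -0.002, 0, 0, 0, 1], [0, 0, -0.002, 0, 0, 0, 1], [0, 0, -0.002, 0, 0, 0, 1]]]}}

```text
t: 6.35
tcp_pos: [0.5009, -0.3233, 0.228]
orientation: [-1.622, -2.689, 0.001]
wrist_force: [-11.2, 7.9, 31.6]
gripper_width: 0.006
gripper_force: 15.7
```

```bash
python3 -c "
from h import *
where()"
```

```text
t 6.35 tips [ 0.5006 -0.3232  0.0458] set xy -0.0008 0.0573 z [-0.002  0.001 -1.   ] head 27.8 F [-11.21   7.92  31.58] grip 0.005953313172017805
```

{"fn": "step_arm", "kwargs": {"deltas": [[[0, 0, -0.003, 0, 0, 0, 1], [0, 0, -0.003, 0, 0, 0, 1], [0, 0, -0.003, 0, 0, 0, 1]]]}}

```text
t: 6.65
tcp_pos: [0.5007, -0.3232, 0.2283]
orientation: [-1.622, -2.689, 0.0]
wrist_force: [-6.7, 4.0, 16.6]
gripper_width: 0.006
gripper_force: 8.5
```

```bash
python3 - <<'E'
from h import *
where()
p,d=vision.capture("scene")
cv2.imwrite("pics/s3.png",cv2.resize(p[170:270,220:360,::-1],None,fx=5,fy=5,interpolation=cv2.INTER_CUBIC))
E
```

```text
t 6.65 tips [ 0.5005 -0.3231  0.0461] set xy -0.0008 0.0574 z [-0.001  0.001 -1.   ] head 27.79 F [-6.7   3.97 16.6 ] grip 0.006097157760612895
```

View pics/s3.png

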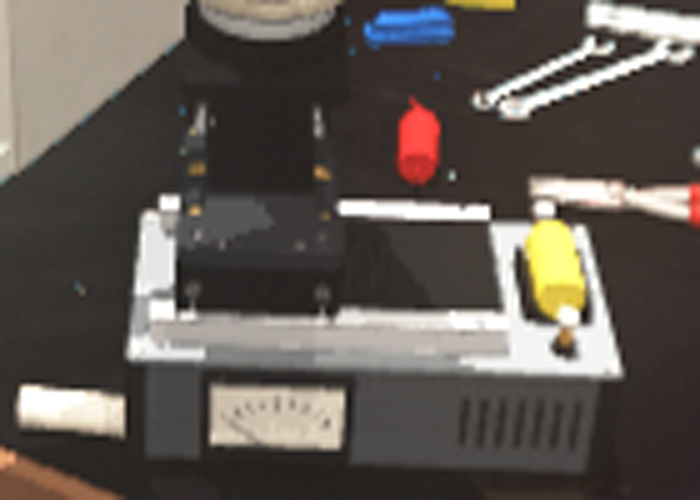

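The fingers are down in the well, the meter needle has dropped to the left, the shutter is still across, and the capacitor and set haven't moved. The push is a steady 17 N or so at the stop, so I'm handing in.

```bash
python3 -c "
from h import *
print(order.hand_in())"
```

```text
the job is handed in; nothing more can be done
None
```

The job is handed in with no verdict returned: the shutter is across at its stop, the fingers are holding the discharge button fully home with about 17 N, and the last pictures showed the set and capacitor in place.

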